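Reset the flip flags round the flange

TASK

With closed fingertips, trace the white arc painted round the flange from the red dot to the green dot, lightly brushing the five flip flags down flat one after another: red first, then the three yellow ones, green last. Grasp and lift nothing, do not press hard on the flags or the turntable, leave the flange, the two steel pins, the reference ball and everything on the bench where they are, and finish clear of it all.

Things in the scene. Friction and masses are not known exactly. Their poses are not given: they have to be found in the camera images.
- turntable: fixed round measuring turntable, 340 mm across, its top face 30 mm above the bench; origin at its centre on the bench, z up. On its top a white painted arc of radius 105 mm runs anticlockwise (seen from above) about the centre from a red dot (at -4 deg from the turntable's x axis) to a green dot (at 184 deg); the five flags stand on it at 20, 55, 90, 125 and 160 deg
- flag1 (a joint): hinge of flag 1, red, the first: 0 upright, grows as the flag tips along the arc towards the green dot, 1.5 rad = lying flat (hard stop). It cannot tip the other way past 0. It starts 0 to 0.25 rad over. About 0.1 N at the top moves it; leaned past about 45 deg it drops flat by itself and stays
- flag2 (a joint): hinge of flag 2, yellow: like flag 1
- flag3 (a joint): hinge of flag 3, yellow: like flag 1
- flag4 (a joint): hinge of flag 4, yellow: like flag 1
- flag5 (a joint): hinge of flag 5, green, the last: like flag 1
- flag1_foot (a point): foot of flag 1, red, the first, on the turntable's top face, on the painted arc. The flag is a plate 38 mm tall, 22 mm wide across the arc and 4 mm thick, its hinge 8 mm above the foot, so it tops out 46 mm above the turntable; lying, it reaches 38 mm along the arc and 10 mm high. Steel hinge ears 12 mm high flank it out to 17 mm either side of the arc line
- flag2_foot (a point): foot of flag 2, yellow, on the turntable's top face, on the painted arc. The same make as flag 1
- flag3_foot (a point): foot of flag 3, yellow, on the turntable's top face, on the painted arc. The same make as flag 1
- flag4_foot (a point): foot of flag 4, yellow, on the turntable's top face, on the painted arc. The same make as flag 1
- flag5_foot (a point): foot of flag 5, green, the last, on the turntable's top face, on the painted arc. The same make as flag 1
- flange: loose steel flange ring at the middle of the turntable, 124 mm across and 12 mm thick, with a hub 88 mm across up to 28 mm; origin at the centre of its underside
- pin_a: loose bright steel setting pin standing on the turntable outside the arc, 18 mm across the foot, 35 mm tall; origin under its foot, about 153 mm from the turntable's centre, between flags 2 and 3
- pin_b: a second such pin, between flags 3 and 4 (the two may be swapped)
- ref_ball: loose reference ball, white, on a steel stem and a foot 44 mm across, 63 mm tall in all; origin under its foot, on the turntable on the side away from the flags
- mug: loose blue mug on the bench, 80 mm across, 90 mm tall; origin under its centre
- screwdriver: loose screwdriver with an orange handle lying on the bench beside the turntable
- jar: loose clear jar with a blue cap on the bench, 56 mm across, 70 mm tall; origin under its centre
- wrench: loose steel wrench lying on the bench beside the turntable
Not all that is in view belongs to the job. What is shaped like the ref_ball but orange or pink is not meant. Of the things like the flange, leave any that is blue; of the rest the larger one is meant.

How it is judged:
By the outcome, as a careful person would: the job done as asked, in the order asked, and still so for the second after the job is handed in, with the robot touching nothing.
It also fails if it takes over 48 s, if anything falls off the work surface, if the arm or the gripper's body presses on something with over 40 N, if the wrist force passes 120 N, or if a joint passes its speed limit or range.

ROBOT

A 7-joint arm with a two-finger parallel gripper is mounted at the origin on the work surface. World frame = base frame: x ahead of the robot, y to its left, z up, the work surface at z = 0. Lengths are in m, angles in rad, forces in N, time in s.
With the tool pointing down it reaches from about 0.425 to 0.925 m from the base axis. Payload 6.8 kg.
Tool frame: the origin (TCP) lies midway between the tips of the shut fingers; the grasp point (between the pads) lies 19 mm behind it; z points along the fingers, y is the line along which they close (so a half turn about z gives the same grasp; the last joint's range is limited). The gripper opens to 88 mm and grips with 3 to 60 N. Pads are 20 mm wide; open, the fingers measure 115 mm over their backs; the gripper's body (75 mm by 178 mm) begins 61 mm behind the grasp point.
Start: joints at [1, 0.477, 0.022, 1.555, -0.011, 1.109, -0.083], TCP at [0.301, -0.604, 0.223] pointing down, gripper open.
Joint ranges: [-2.96, 2.96], [-0.34, 2.1], [-1.41, 1.46], [0.24, 2.44], [-1.37, 4.51], [0.17, 1.92], [-2.96, 2.96]. Speed limits (rad/s): [2.39, 2.39, 3.14, 3.14, 3.14, 3.14, 3.14].

INTERFACE

Orientations are given as a unit quaternion [x, y, z, w].
In Python, from workcell import ctrl gives the robot as it stands. The module is installed in compiled form; this text tells all that it offers. Calls block until the motion is done:
- ctrl.move_ptp(position, orientation): joint-space move of the TCP to a pose.
- ctrl.line_to(position, attitude=None, vel=0.15): straight line of the TCP; attitude=None keeps the orientation; vel is the mean speed in m/s.
- ctrl.set_joints(angles): joint-space move.
- ctrl.set_gripper(opening, newtons=None): finger opening in m; newtons is the grip in N (None keeps the last); returns when the fingers have stopped.
- ctrl.dwell(seconds).
- ctrl.ik(position, orientation): joint angles nearest the present ones, or None.
- ctrl.camera(name): name is "scene" or "side" or "wrist"; returns the picture (384x512x3 uint8, red, green, blue); there is no depth.
- ctrl.camera_model(name): a dict with "fx", "fy", "cx", "cy" (pixels), "dist_coeffs" ([k1, k2, p1, p2, k3] as OpenCV has them; the pictures are not rectified), "T" (4x4, takes a point from camera to world coordinates); the wrist camera has in their place "hand_eye" (4x4, takes a point from camera to tool coordinates, whose origin is the TCP and whose axes are the flange's). Camera axes: x right, y up, looking along -z (the intrinsics and any distortion apply to the point x, -y, -z); pixel columns grow to the right and rows downward; lengths in m; the calibration is good to about 2 mm. A picture is of the moment at which its call begins: read the wrist's pose just before it. camera_model takes no time and is no camera call.
A pose or a line that the arm cannot do raises ctrl.Unreachable and nothing moves.
- ctrl.job_done(): hands the job in; it is judged then, once.
Readings, each from a call of its own:
- ctrl.read_time_s(): time.
- ctrl.read_qpos(): joint angles.
- ctrl.read_joint_vel(): joint speeds.
- ctrl.read_joint_torque(): joint torques, N m.
- ctrl.read_position(): TCP position.
- ctrl.read_tool_rot(): TCP orientation.
- ctrl.read_wrist_force(): force on the tool from outside, world axes, zero at the start.
- ctrl.read_ft_torque(): the same for the moment, N m.
- ctrl.read_width(): finger opening in m.
- ctrl.read_grasp_force(): force on a finger pad.
Only numpy, scipy, OpenCV 4.12 (cv2) and the standard library are available. Lean on these libraries where they do the work, as an engineer would, in place of code of your own. Each camera call takes 0.05 s, during which the arm holds its last target. There are 200 camera calls.

## Working session

There is one attempt and no reset: what is moved stays moved. The work goes in short steps, each a Python script; the robot and the scene stay as the last script left them, time stands still between calls to the robot, and variables do not carry over. Pictures are saved under pics/ and viewed, at most 10 in all, crops included, and the job is handed in when it is done.

```bash
mkdir -p pics
python3 - <<'E'
from workcell import ctrl
import cv2,numpy as np
for n in("scene","side","wrist"):
    im=ctrl.camera(n); cv2.imwrite(f"pics/{n}0.png",cv2.cvtColor(im,cv2.COLOR_RGB2BGR))
    m=ctrl.camera_model(n); print(n,{k:np.round(v,4).tolist() for k,v in m.items()})
a,b=cv2.imread("pics/scene0.png"),cv2.imread("pics/side0.png")
print(ctrl.read_time_s(),ctrl.read_tool_rot(),ctrl.read_position())
E
```

```text
scene {'fx': 500.0126, 'fy': 500.0126, 'cx': 261.0646, 'cy': 195.1012, 'dist_coeffs': [-0.0146, 0.0, 0.0, 0.0, 0.0], 'T': [[-0.8888, -0.3356, 0.3121, 1.0425], [0.4583, -0.651, 0.6051, 1.0527], [0.0001, 0.6808, 0.7324, 1.2954], [0.0, 0.0, 0.0, 1.0]]}
side {'fx': 370.6646, 'fy': 370.6646, 'cx': 257.0398, 'cy': 191.1984, 'dist_coeffs': [-0.1077, 0.0, 0.0, 0.0, 0.0], 'T': [[0.77, 0.3071, -0.5593, -0.0721], [-0.638, 0.3543, -0.6837, -0.6841], [-0.0118, 0.8833, 0.4687, 0.563], [0.0, 0.0, 0.0, 1.0]]}
wrist {'fx': 300.2598, 'fy': 300.2598, 'cx': 249.3022, 'cy': 195.6431, 'dist_coeffs': [-0.0221, 0.0, 0.0, 0.0, 0.0], 'hand_eye': [[0.0005, 0.9546, 0.2978, 0.0816], [1.0, -0.0002, -0.001, 0.0006], [-0.0009, 0.2978, -0.9546, -0.1624], [0.0, 0.0, 0.0, 1.0]]}
0.15 [ 9.73348038e-01  2.29332061e-01 -1.85024981e-04 -6.06407964e-04] [ 0.30117007 -0.60363475  0.22193931]
```

View pics/scene0.png

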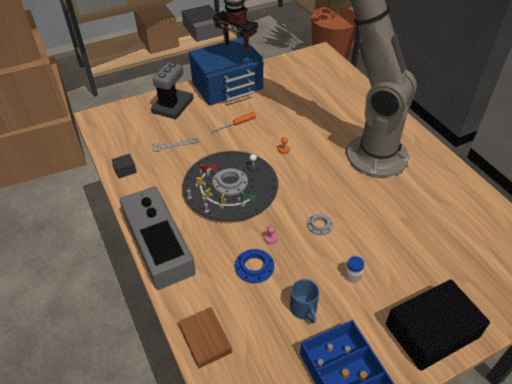

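View pics/side0.png

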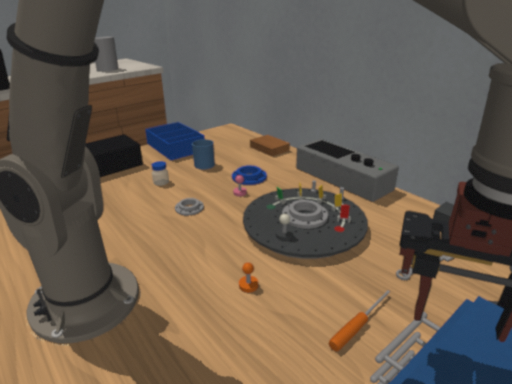

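Scene view: the turntable is at about (230,185) px. The red flag is near (207,167), the green near (245,198), the white reference ball at (253,158) and the flange at (230,181). The orange (284,145) and pink (271,235) balls, the blue ring (254,266) and the small ring (319,224) are not the ones meant. Next I'll enlarge both crops and fit the turntable rim.

```bash
cat > h.py <<'E'
import numpy as np,cv2
from workcell import ctrl
from scipy.spatial.transform import Rotation as R
F=np.diag([1,-1,-1.])
def cam(n,pose=None):
    m=ctrl.camera_model(n); K=np.array([[m['fx'],0,m['cx']],[0,m['fy'],m['cy']],[0,0,1]])
    if n=="wrist":
        T=np.eye(4);T[:3,:3]=R.from_quat(pose[1]).as_matrix();T[:3,3]=pose[0];T=T@np.array(m['hand_eye'])
    else: T=np.array(m['T'])
    return K,np.array(m['dist_coeffs']),T
def back(c,px,z):
    K,d,T=c; p=cv2.undistortPoints(np.array(px,float).reshape(-1,1,2),K,d).reshape(-1,2)
    r=(T[:3,:3]@F@np.c_[p,np.ones(len(p))].T).T
    return T[:3,3]+r*((z-T[2,3])/r[:,2:])
def proj(c,P):
    K,d,T=c; Q=(np.array(P,float).reshape(-1,3)-T[:3,3])@T[:3,:3]@F
    return cv2.projectPoints(Q,np.zeros(3),np.zeros(3),K,d)[0].reshape(-1,2)
def pose(): return np.array(ctrl.read_position()),np.array(ctrl.read_tool_rot())
E
python3 - <<'E'
from h import *
c=cam("scene"); im=cv2.imread("pics/scene0.png")
# rim: rough extents top face left,right,bottom,top
P=back(c,[(183,186),(278,184),(230,219),(230,152)],0.03);print(P.round(3), (P[0]+P[1])/2)
cv2.imwrite("pics/c1.png",cv2.resize(im[140:230,170:290],None,fx=6,fy=6,interpolation=cv2.INTER_CUBIC))
E
```

```text
[[ 0.727 -0.157  0.03 ]
 [ 0.426 -0.013  0.03 ]
 [ 0.644  0.056  0.03 ]
 [ 0.506 -0.243  0.03 ]] [ 0.57654441 -0.0851702   0.03      ]
```

View pics/c1.png

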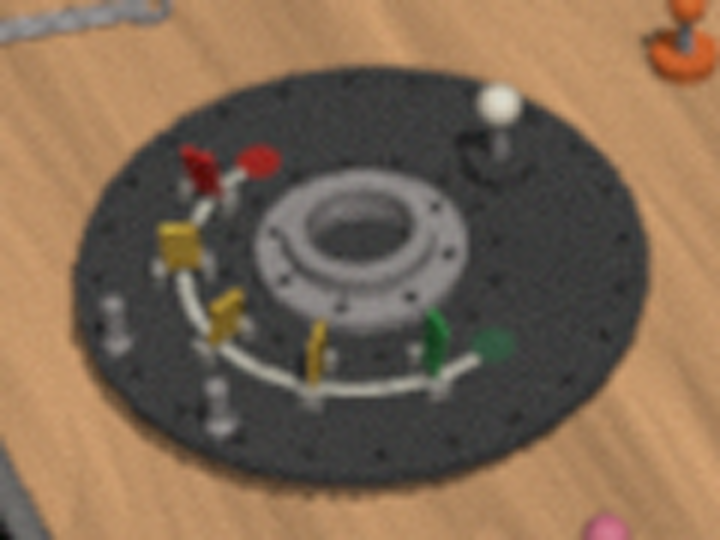

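The crop shows one large steel flange at the turntable's centre. The red dot is at crop (260,161), i.e. scene (213.3,166.8), and the green dot at crop (494,345), i.e. (252.3,197.5). Red, three yellow and green flags stand on the arc, with two pins outside it and the white ball on the far side. Next I'll close the fingers and take one look from above.

Run:
```python
from h import *
c=cam("scene")
r,g=back(c,[(213.3,166.8),(252.3,197.5)],0.03); print(r,g)
C=np.array([.5766,-.089])
print([ (np.degrees(np.arctan2(*(p[:2]-C)[::-1])),np.linalg.norm(p[:2]-C)) for p in(r,g)])
ctrl.set_gripper(0.0,5)
q=ctrl.read_tool_rot()
p=ctrl.read_position(); ctrl.line_to([p[0],p[1],.28],vel=.2)
for yaw in (0,):
    ctrl.move_ptp([C[0],C[1],.28],[1,0,0,0])
ctrl.dwell(.3)
P=pose(); im=ctrl.camera("wrist"); np.savez("w1.npz",p=P[0],q=P[1])
cv2.imwrite("pics/w1.png",cv2.cvtColor(im,cv2.COLOR_RGB2BGR))
cv2.imwrite("pics/w1b.png",cv2.cvtColor(cv2.resize(im,(800,600),interpolation=cv2.INTER_CUBIC),cv2.COLOR_RGB2BGR))
print(P,ctrl.read_qpos(),ctrl.read_time_s(),ctrl.read_width(),ctrl.read_wrist_force())
```

```text
[ 0.59365563 -0.19791478  0.03      ] [0.53534223 0.00340541 0.03      ]
[(np.float64(-81.09998414142734), np.float64(0.11024211659064187)), (np.float64(114.06011650043108), np.float64(0.10119764156347388))]
(array([ 0.57656027, -0.0894467 ,  0.27997745]), array([ 9.99999947e-01, -3.23844096e-04, -1.40750070e-05,  4.02187130e-05])) [ 0.23711206  0.29037282 -0.23691888  1.69919499  0.07338777  1.16063683
 -1.59085412] 4.375 0.0004471838200740752 [-0.53633514 -0.29369933 -0.38348843]
```

View pics/w1b.png

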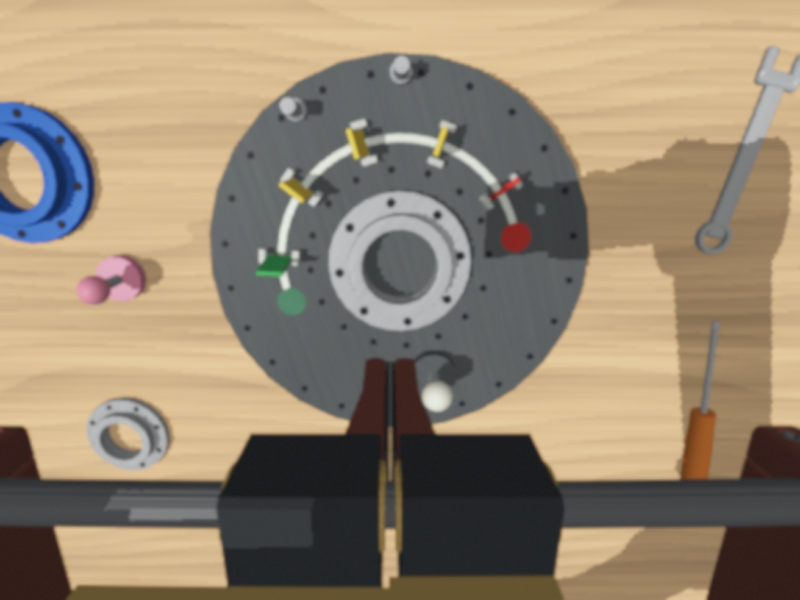

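Wrist view at 800 px scale: red dot (516,237), green dot (291,302), rim left, right and top at (210,240), (589,240) and (400,53). All five flags are standing. The pins at (402,68) and (291,107) are well outside the arc, and the flange is at (400,261). I'll fit the turntable pose from these points.

Run:
```python
from h import *
from scipy.optimize import least_squares
w=np.load("w1.npz"); c=cam("wrist",(w['p'],w['q']))
s=lambda a:(np.array(a,float)+.5)*.64-.5
dots=back(c,s([(516,237),(291,302)]),.03)[:,:2]
im=cv2.imread("pics/w1.png"); hsv=cv2.cvtColor(im,cv2.COLOR_BGR2HSV)
# arc paint points (800 scale), mid-line, read off the picture
arc=back(c,s([(510,210),(476,161),(400,138),(323,161),(290,215),(283,240)]),.03)[:,:2]
rim=back(c,s([(210,240),(589,240),(400,53),(264,108),(537,108),(235,335),(564,335),(290,395)]),.03)[:,:2]
an=np.radians([-4,184])
def f(v):
    C=v[:2]; return np.r_[(dots-C-.105*np.c_[np.cos(v[2]+an),np.sin(v[2]+an)]).ravel(),np.linalg.norm(arc-C,axis=1)-.105,np.linalg.norm(rim-C,axis=1)-.17]
r=least_squares(f,[.5766,-.089,-1.3]); print(r.x,np.degrees(r.x[2]),(r.fun*1e3).round(1))
C=r.x[:2];np.save("fit.npy",r.x)
print("flange(top hub .058)",back(c,s([(400,257)]),.058))
A=r.x[2]+np.radians(np.linspace(-4,184,60)); fa=r.x[2]+np.radians([20,55,90,125,160])
pt=lambda a,z:np.c_[C[0]+.105*np.cos(a),C[1]+.105*np.sin(a),np.full(len(a),z)]
out=[]
im2=im.copy()
for cc,f_,roi in((cam("scene"),"scene0",(140,230,170,290)),(c,"w1",(20,290,120,390))):
    k=5 if f_=="scene0" else 2; y0,y1,x0,x1=roi; g=cv2.resize(cv2.imread(f"pics/{f_}.png")[y0:y1,x0:x1],None,fx=k,fy=k,interpolation=cv2.INTER_CUBIC)
    t=C+0; rr=np.linspace(0,2*np.pi,120)
    for Pp,col in((pt(A,.03),(255,0,255)),(pt(fa,.076),(0,255,255)),(pt(fa,.03),(255,255,0)),(np.c_[C[0]+.17*np.cos(rr),C[1]+.17*np.sin(rr),rr*0+.03],(0,255,0))):
        for u in proj(cc,Pp): cv2.circle(g,tuple(((u+.5-[x0,y0])*k-.5).astype(int)),1,col,-1)
    out.append(cv2.resize(g,(int(g.shape[1]*400/g.shape[0]),400)))
o=np.hstack(out); o=cv2.resize(o,None,fx=800/o.shape[1],fy=800/o.shape[1]); cv2.imwrite("pics/ov.png",o)
```

```text
[ 0.57155792 -0.09936264 -1.28351135] -73.53978326737105 [-0.5  0.  -1.   1.3  0.8  2.3 -0.5  3.  -0.8 -0.  -0.9 -1.2 -1.5 -0.1
 -0.1 -0.3  0.4  0.4]
flange(top hub .058) [[ 0.58136923 -0.09899756  0.058     ]]
```

View pics/ov.png

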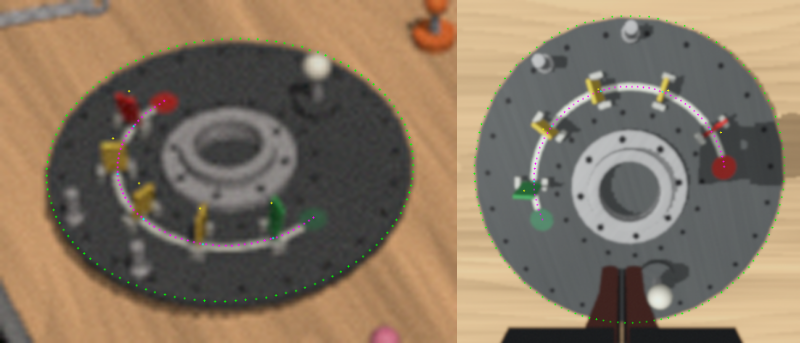

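The overlay fits: residuals are about 1 mm, and the arc, the rim and the flag feet and tops all line up in both cameras. I'll trace with the tips 24 mm above the turntable, well above the fallen flags and hinge ears, while each flag is pushed past 60°.

Run:
```python
from h import *
v=np.load("fit.npy"); C=v[:2]; z=.054
at=lambda d,z:[C[0]+.105*np.cos(v[2]+np.radians(d)),C[1]+.105*np.sin(v[2]+np.radians(d)),z]
D=np.arange(-4,184.1,188/20)
assert all(ctrl.ik(at(d,z),[1,0,0,0]) is not None for d in D)
q=[1,0,0,0]
ctrl.line_to(at(-4,.14),q,vel=.15); ctrl.line_to(at(-4,z),vel=.08)
f0=np.array(ctrl.read_wrist_force()); print(f0.round(2))
for d in D[1:]:
    ctrl.line_to(at(d,z),vel=.06)
    df=np.array(ctrl.read_wrist_force())-f0; print(round(d),df.round(2),end=' ')
    if np.linalg.norm(df)>6: print("STOP",ctrl.read_position()); break
else:
    ctrl.dwell(.2); ctrl.line_to(at(184,.14),vel=.08)
    ctrl.line_to([.5766,-.089,.28],vel=.2)
    ctrl.dwell(.2)
    im=ctrl.camera("wrist"); cv2.imwrite("pics/w2.png",cv2.cvtColor(cv2.resize(im,(800,600),interpolation=cv2.INTER_CUBIC),cv2.COLOR_RGB2BGR))
print(ctrl.read_time_s())
```

```text
[-0.78 -0.19 -0.41]
5 [1.01 0.31 0.1 ] 15 [0.62 0.64 0.61] 24 [0.71 1.34 0.8 ] 34 [0.   0.06 0.42] 43 [ 0.59 -0.09  1.09] 52 [ 0.98  0.85 -0.2 ] 62 [ 1.37 -0.76  0.04] 71 [0.64 0.64 0.73] 81 [0.73 0.45 1.17] 90 [ 1.61 -0.25  0.58] 99 [ 0.43 -0.76  0.64] 109 [0.69 0.72 0.87] 118 [-0.04  0.82 -0.44] 128 [0.96 0.47 0.25] 137 [ 1.08 -0.01 -0.45] 146 [ 0.18 -0.57  0.22] 156 [0.37 0.84 0.08] 165 [2.13 1.3  0.57] 175 [0.87 0.54 0.54] 184 [-0.17  0.47 -0.25] 18.3
```

View pics/w2.png

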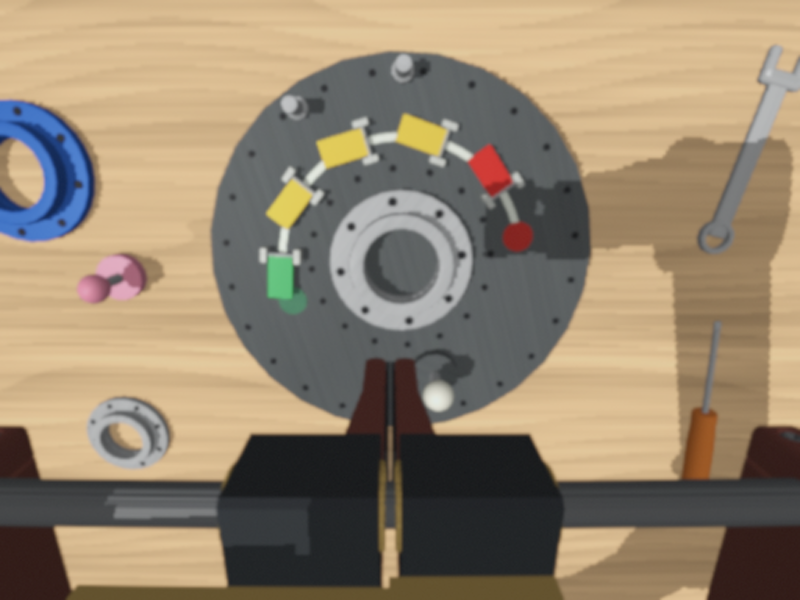

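All five flags lie flat: red (490,170), yellow (422,135), (343,147) and (290,203), green (281,277). The flange, pins, ball and the things in view on the bench are where they were, and the arm is clear 0.28 m up.

```bash
python3 -c "
from workcell import ctrl
print(ctrl.job_done())"
```

```text
the job is handed in; nothing more can be done
None
```

I traced the arc from the red dot to the green dot with closed fingertips; all five flags were brushed flat in order with at most about 2.6 N read at the wrist, nothing else visibly moved, the arm finished clear, and the job is handed in.

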